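# Seat the rod rest beside the torch

## Task

The rod rest has been left standing on its edge on the bench. Tip it over onto its three ball feet on the bench and let go of it; then pick it up by its comb and set it down gently, without dropping it, on the base by the torch, so that the foot at the red dot sits in the red-ringed cone and the other two sit fully home in the groove and on the flat pad. Leave the jars and the graphite block where they are.

Things in the scene. Friction and masses are not known exactly. Their poses are not given: they have to be found in the camera images.
- rod_rest: Loose rod rest, 0.35 to 0.6 kg: aluminium plate 110 (x) by 90 (y) by 14 mm, z = 16 to 30 mm, on three ball feet, graphite comb on top. Origin: below the plate's centre in the plane of the feet's lowest points; +z from feet to comb. Starts standing on the plate's -x edge: +x up, +z (comb) roughly towards the robot, origin 55 mm up. On its feet on the bench its origin is at z = 0.
- comb (a point): Grasp point at the middle of the dark comb, 44 mm above the foot plane at the rest's x = y = 0, axes as the rest. The comb stands on the plate, 60 mm long along x, 14 mm wide along y, z = 30 to 58 mm; its lower 20 mm are solid, above that are five teeth of 6 mm with open notches between.
- top_edge (a point): Where to push: middle of the plate's +x edge on the comb side, rest's (55, 0, 30) mm, axes as the rest; 110 mm up at the start. Under 1 N towards the foot side (rest's -z, away from the robot) overbalances it once this edge has moved about 15 mm; it then falls onto its feet by itself. The plate is bare of comb from x = 30 to 55 mm.
- foot_cone (a point): Lowest point of the cone foot, a steel ball of 14 mm diameter on an 8 mm stalk, rest's (-33, 0, 0) mm, axes as the rest. A red dot on the plate's top face, at x = -45 mm, marks the edge it is next to.
- foot_groove (a point): Lowest point of the groove foot, a like ball, rest's (33, 30, 0) mm, axes as the rest.
- foot_flat (a point): Lowest point of the flat foot, a like ball, rest's (33, -30, 0) mm, axes as the rest.
- base: Dark steel base slab, fixed to the bench, 116 (x) by 96 (y) by 12 mm, carrying three brass seats; origin at the centre of its underside, z up. When home, the rod rest lies with its x, y axes along the base's and its origin 15 mm above the base's origin. The seats, with 55 degree walls where they slope, catch a ball up to about 6 mm off.
- seat_cone (a point): Where the cone foot's lowest point lies when home: in the brass cone with a red ring, 24 mm wide at its mouth, mouth 12 mm above this point; (-33, 0, 15) mm in the base's frame, axes as the base.
- seat_groove (a point): Where the groove foot's lowest point lies when home: at the middle of a V groove 36 mm long that points at the cone, mouth 24 mm wide and 12 mm above this point; (33, 30, 15) mm in the base's frame, axes as the base.
- seat_flat (a point): Where the flat foot's lowest point lies when home: on the top of a flat round pad of 28 mm diameter; (33, -30, 15) mm in the base's frame, axes as the base.
- torch: Bench torch, fixed about 165 mm beyond the base (base's +x), brass barrel on a foot, about 125 mm tall; origin at the centre of the foot's underside. An obstacle, not to be handled.
- glass_jar: Closed glass jar, 60 mm diameter, 80 mm tall, origin at the centre of its underside; bystander.
- white_pot: White plastic pot, 80 mm diameter, 100 mm tall, origin at the centre of its underside; bystander.
- graphite_block: Flat dark graphite block 110 by 50 by 14 mm, origin at the centre of its underside; bystander.

How it is judged:
By the outcome, as a careful person would: the job done as asked, in the order asked, and still so for the second after the job is handed in, with the robot touching nothing.
It also fails if it takes over 56 s, if anything falls off the work surface, if the arm or the gripper's body presses on something with over 40 N, if the wrist force passes 120 N, or if a joint passes its speed limit or range.

## Robot

A 6-joint arm with a two-finger parallel gripper is mounted at the origin on the work surface. World frame = base frame: x ahead of the robot, y to its left, z up, the work surface at z = 0. Lengths are in mm, angles in rad, forces in N, time in s.
With the tool pointing down it reaches from about 325 to 875 mm from the base axis. Payload 4.4 kg.
Tool frame: the origin (TCP) lies midway between the tips of the shut fingers; the grasp point (between the pads) lies 19 mm behind it; z points along the fingers, y is the line along which they close (so a half turn about z gives the same grasp; the last joint's range is limited). The gripper opens to 85 mm and grips with 20 to 120 N. Pads are 22 mm wide; open, the fingers measure 114 mm over their backs; the gripper's body (76 mm by 85 mm) begins 54 mm behind the grasp point. The pads swing forward as they close: fully open they stand 13 mm farther back than shut.
Start: joints at [-1.484, 0.207, 1.542, -0, 1.393, -0.15], TCP at [135.437, -558.824, 231.282] pointing down, gripper open.
Joint ranges: [-2.73, 2.73], [-0.86, 2.22], [0.23, 2.46], [-1.11, 4.25], [0.08, 2.63], [-2.82, 2.82]. Speed limits (rad/s): [2.79, 2.79, 3.14, 3.14, 3.14, 3.14].

## Interface

Orientations are given as a 3x3 rotation matrix whose columns are the frame's x, y, z axes.
In Python, from workcell import get_obs, get_image, job_done gives the robot as it stands. The module is installed in compiled form; this text tells all that it offers.
- The arm moves only by the shell command python3 -m creep 'ROWS'. ROWS is JSON, a list of rows, each an object of numbers: "x", "y", "z": the shift along the tool's x, y, z in cm; "rx", "ry", "rz": the turn, a rotation vector about the tool's x, y, z in rad; "hand": the opening, from 0 (shut) to 1 (fully open). A call has 1 to 12 rows; each row shifts and turns the commanded pose from where the row before left it, along the tool's axes as they then stand; what a row does not reach is not made up. A row lasts 1/10 s, in which the tool goes at most 50 mm and 8.59 degrees, less where a joint would pass 70% of its speed; a pose out of reach is approached as far as the arm can. A call with a gripper value outside its range is refused whole. The fingers move at their own pace and stop on an object; the grip force is fixed at half the most. Time passes only in rows, so rows that do not move let the fingers close. It gives the time, the measured TCP pose, the force, the opening and the grip force at its end, in the units of the state.
- get_obs(): the state, without advancing time (a new reading comes with each control period).
- get_image(name): name is "scene" or "top" or "wrist"; returns a dict with "img" (400x640x3 uint8, blue, green, red), "fx", "fy", "cx", "cy" (pixels), "dist_coeffs" ([k1, k2, p1, p2, k3] as OpenCV has them; the pictures are not rectified), "xyz" and "orientation" of the camera in the world; the wrist camera has in their place "T_tool_cam" (4x4, takes a point from camera to tool coordinates, whose origin is the TCP and whose axes are the flange's). Camera axes: x right, y down, z forward; pixel columns grow to the right and rows downward; lengths in mm; the calibration is good to about 2 mm. A picture is of the moment at which its call begins: read the wrist's pose just before it. There is no depth.
- job_done(): hands the job in; it is judged then, once.
The state is a dict: "time": time; "q": joint angles; "joint_velocities": joint speeds; "effort": joint torques, N m; "position": TCP position; "tcp_rot": TCP orientation; "wrist_force": force on the tool from outside, world axes, zero at the start; "torque": the same for the moment, N m; "grip_width": finger opening in mm; "finger_force": force on a finger pad.
Only numpy, scipy, OpenCV 4.12 (cv2) and the standard library are available. Lean on these libraries where they do the work, as an engineer would, in place of code of your own. Each camera call takes 0.05 s, during which the arm holds its last target. There are 200 camera calls.

## Working session

There is one attempt and no reset: what is moved stays moved. The work goes in short steps, Python scripts to look and compute and a shell command to move; the robot and the scene stay as the last step left them, time stands still between calls to the robot, and variables do not carry over. Pictures are saved under pics/ and viewed, at most 10 in all, crops included, and the job is handed in when it is done.

```bash
mkdir -p pics; ls; python3 - <<'E'
from workcell import *
import cv2,numpy as np,json
o=get_obs()
for k,v in o.items(): print(k,np.round(v,3).tolist())
for n in("scene","top"):
    d=get_image(n); cv2.imwrite(f"pics/{n}0.png",d["img"])
    print({k:np.round(v,3).tolist() for k,v in d.items() if k!="img"})
E
```

```text
pics
time 0.0
q [-1.484, 0.207, 1.543, -0.0, 1.393, -0.151]
joint_velocities [-0.001, 0.001, 0.0, 0.001, -0.0, -0.001]
effort [-0.0, -38.303, -29.159, -0.0, 0.011, 0.0]
position [135.37, -558.067, 230.126]
tcp_rot [[0.972, 0.236, -0.0], [0.236, -0.972, 0.002], [0.0, -0.002, -1.0]]
wrist_force [0.273, -0.804, 0.45]
torque [0.018, 0.01, 0.008]
finger_force 0.0
grip_width 85.228
{'fx': 515.247, 'fy': 515.247, 'cx': 321.176, 'cy': 199.346, 'dist_coeffs': [-0.074, 0.0, 0.0, 0.0, 0.0], 'xyz': [1454.217, -614.264, 1077.157], 'orientation': [[0.567, 0.555, -0.608], [0.824, -0.38, 0.421], [0.003, -0.74, -0.673]]}
{'fx': 448.279, 'fy': 448.279, 'cx': 323.332, 'cy': 201.737, 'dist_coeffs': [-0.045, 0.0, 0.0, 0.0, 0.0], 'xyz': [474.148, -5.407, 1443.081], 'orientation': [[-0.026, -0.997, 0.071], [-1.0, 0.027, 0.002], [-0.004, -0.071, -0.997]]}
```

View pics/scene0.png

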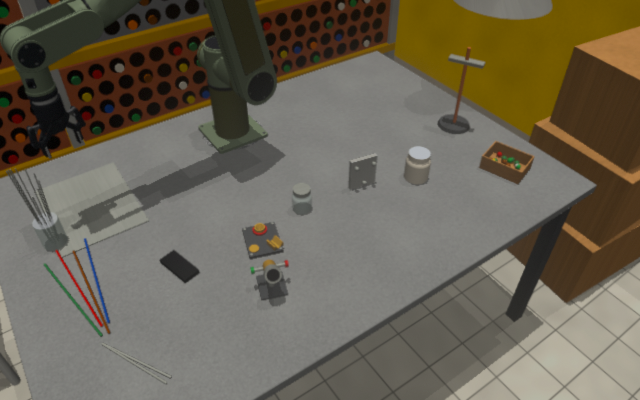

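View pics/top0.png

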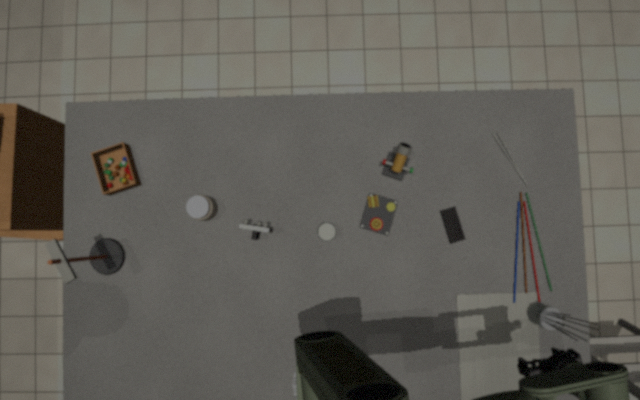

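The scene view shows the rest standing at about (362,172), the base at (263,240), the torch at (271,275), the glass jar at (301,198) and the white pot at (418,165). In the top view the rest is at (255,228), the base at (378,214) with its red ring at (376,224), the jar at (327,231) and the pot at (200,207).

```bash
cat > h.py <<'E'
import cv2,numpy as np
from workcell import *
def ray(d,p,z,R=None,t=None):
    "pixel(s) -> world points on plane z"
    K=np.array([[d["fx"],0,d["cx"]],[0,d["fy"],d["cy"]],[0,0,1]])
    n=cv2.undistortPoints(np.array(p,float).reshape(-1,1,2),K,np.array(d["dist_coeffs"])).reshape(-1,2)
    R=np.array(d["orientation"]) if R is None else R; t=np.array(d["xyz"]) if t is None else t
    v=np.c_[n,np.ones(len(n))]@R.T
    return t+v*((z-t[2])/v[:,2])[:,None]
def proj(d,P,R=None,t=None):
    K=np.array([[d["fx"],0,d["cx"]],[0,d["fy"],d["cy"]],[0,0,1]])
    R=np.array(d["orientation"]) if R is None else R; t=np.array(d["xyz"]) if t is None else t
    return cv2.projectPoints(np.array(P,float).reshape(-1,1,3),cv2.Rodrigues(R.T)[0],-R.T@t,K,np.array(d["dist_coeffs"]))[0].reshape(-1,2)
def wrist():
    o=get_obs(); d=get_image("wrist"); T=np.array(d["T_tool_cam"]); Rt=np.array(o["tcp_rot"])
    d["orientation"]=Rt@T[:3,:3]; d["xyz"]=np.array(o["position"])+Rt@T[:3,3]; return o,d
E
python3 - <<'E'
from h import *
a=get_image("top");b=get_image("scene")
A=cv2.resize(a["img"][180:270,170:410],None,fx=3.3,fy=3.3,interpolation=cv2.INTER_CUBIC)
B=cv2.resize(b["img"][140:260,235:440],None,fx=3.3,fy=3.3,interpolation=cv2.INTER_CUBIC)[:290]
B2=cv2.resize(b["img"][140:230,235:440],None,fx=3.3,fy=3.3,interpolation=cv2.INTER_CUBIC)
im=np.zeros((600,800,3),np.uint8); im[:A.shape[0],:A.shape[1]]=A[:, :800]; im[300:300+B2.shape[0],:B2.shape[1]]=B2
cv2.imwrite("pics/c1.png",np.clip(im*1.6,0,255).astype(np.uint8))
h=cv2.cvtColor(a["img"],cv2.COLOR_BGR2HSV)
g=a["img"].mean(2)
# base slab dark + bright plate
def rect(m,box,nm,z):
    x0,y0,x1,y1=box; mm=np.zeros_like(m,np.uint8); mm[y0:y1,x0:x1]=m[y0:y1,x0:x1]
    c=max(cv2.findContours(mm,0,2)[0],key=cv2.contourArea); r=cv2.minAreaRect(c)
    P=ray(a,cv2.boxPoints(r),z); print(nm,np.round(r[0],1),np.round(P,0).tolist(),"c",P.mean(0).round(1),"sides",np.linalg.norm(P[1]-P[0]).round(),np.linalg.norm(P[2]-P[1]).round())
print(np.median(g[180:270,200:400]))
rect(((g<85)|(h[...,1]>90)),(350,188,405,245),"base",12)
rect(g>135,(235,212,275,245),"rest",110)
rect(g>135,(312,218,340,245),"jar",80)
rect(g>135,(180,190,220,225),"pot",100)
red=((h[...,0]<12)&(h[...,1]>90))
ys,xs=np.nonzero(red[212:240,360:392]); p=[xs.mean()+360,ys.mean()+212]; print("ring",p,ray(a,[p],27))
E
```

```text
95.33333333333333
base [378.3 213.7] [[490.0, -110.0, 12.0], [606.0, -147.0, 12.0], [575.0, -245.0, 12.0], [459.0, -207.0, 12.0]] c [ 532.6 -177.4   12. ] sides 122.0 102.0Traceback (most recent call last):
  File "<stdin>", line 17, in <module>
  File "<stdin>", line 13, in rect
ValueError: max() iterable argument is empty
```

View pics/c1.png

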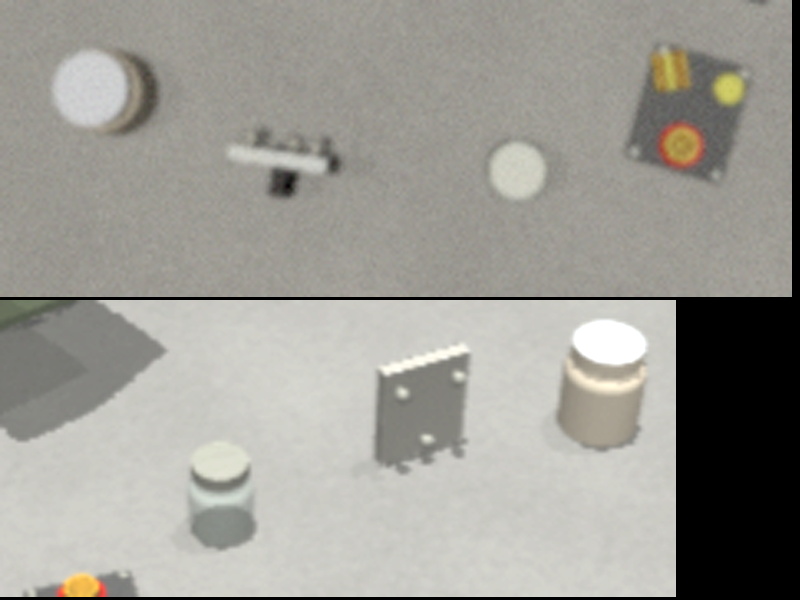

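The crop shows the plate's bright top edge from (228,152) to (325,165) with the comb below it (towards the robot) and the feet above, away from it. The base has its cone nearest the robot, groove upper left, pad upper right.

```bash
python3 - <<'E'
from h import *
a=get_image("top"); g=a["img"].mean(2).astype(np.float32); h=cv2.cvtColor(a["img"],cv2.COLOR_BGR2HSV)
def rect(m,box,nm,z):
    x0,y0,x1,y1=box; mm=np.zeros(m.shape,np.uint8); mm[y0:y1,x0:x1]=m[y0:y1,x0:x1]
    c=max(cv2.findContours(mm,0,2)[0],key=cv2.contourArea); r=cv2.minAreaRect(c)
    P=ray(a,cv2.boxPoints(r),z); print(nm,np.round(r[0],1),np.round(P,0).tolist(),"c",P.mean(0).round(1),"sides",np.linalg.norm(P[1]-P[0]).round(),np.linalg.norm(P[2]-P[1]).round())
rect(g>112,(235,212,275,240),"rest",110)
rect(g>112,(312,218,340,245),"jar",80)
rect(g>112,(180,190,212,225),"pot",100)
rect(g<60,(435,200,470,250),"block",14)
red=((h[...,0]<12)|(h[...,0]>170))&(h[...,1]>120)
ys,xs=np.nonzero(red[212:240,360:392]); p=[xs.mean()+360,ys.mean()+212]; print("ring",p,ray(a,[p],27))
yel=(h[...,0]>24)&(h[...,0]<34)&(h[...,1]>110)
for nm,(x0,y0,x1,y1),z in(("flat",(384,200,400,214),15),):
    ys,xs=np.nonzero(yel[y0:y1,x0:x1]);p=[xs.mean()+x0,ys.mean()+y0];print(nm,len(xs),p,ray(a,[p],z))
o,d=wrist(); print(np.array(d["T_tool_cam"]).round(3).tolist(),d["fx"])
E
```

```text
rest [253.  227.8] [[499.0, 251.0, 110.0], [510.0, 249.0, 110.0], [494.0, 165.0, 110.0], [483.0, 167.0, 110.0]] c [496.6 208.1 110. ] sides 11.0 85.0
jar [326.5 231. ] [[458.0, 13.0, 80.0], [506.0, 12.0, 80.0], [505.0, -34.0, 80.0], [457.0, -32.0, 80.0]] c [481.5 -10.2  80. ] sides 48.0 46.0
pot [196.5 206. ] [[534.0, 412.0, 100.0], [601.0, 412.0, 100.0], [599.0, 348.0, 100.0], [533.0, 348.0, 100.0]] c [566.6 379.7 100. ] sides 67.0 64.0
block [452.  224.7] [[537.0, -373.0, 14.0], [550.0, -422.0, 14.0], [446.0, -450.0, 14.0], [432.0, -401.0, 14.0]] c [ 491.2 -411.6   14. ] sides 51.0 108.0
ring [np.float64(375.0851063829787), np.float64(223.5531914893617)] [[ 501.08373392 -164.35007135   27.        ]]
flat 50 [np.float64(390.5), np.float64(206.5)] [[ 554.3523262  -216.80406043   15.        ]]
[[0.001, -0.961, -0.275, 69.802], [1.0, 0.0, 0.002, 0.756], [-0.002, -0.275, 0.961, -142.54], [0.0, 0.0, 0.0, 1.0]] 295.31894354595056
```

```bash
cat >> h.py <<'E'
def delta(P,yaw=None):
    "tool-axes shift (cm) to world TCP P; then rz to make tool x heading yaw (deg)"
    o=get_obs(); R=np.array(o["tcp_rot"]); s=R.T@(np.array(P)-o["position"])/10
    y=np.degrees(np.arctan2(R[1,0],R[0,0]))
    print("shift cm",s.round(2),"yaw",y.round(2),"rz",None if yaw is None else round(-np.radians(yaw-y),4),"tilt",R[:,2].round(4),"F",np.round(o["wrist_force"],1))
E
python3 -m creep '[{"x":3.6,"y":-2.6,"hand":0},{"x":3.6,"y":-2.6,"hand":0},{"x":3.6,"y":-2.6,"hand":0},{"x":3.6,"y":-2.6,"hand":0},{"x":3.6,"y":-2.6,"hand":0},{"x":3.6,"y":-2.6,"hand":0},{"x":3.6,"y":-2.6,"hand":0},{"x":3.6,"y":-2.6,"hand":0},{"x":3.6,"y":-2.6,"hand":0},{"x":3.6,"y":-2.6,"hand":0},{"x":3.6,"y":-2.6,"hand":0},{"x":3.6,"y":-2.6,"hand":0}]'
python3 -c "
from h import *
delta([430,221,200],-10.8)"
```

```text
shift cm [ 46.99 -68.82   3.15] yaw 13.63 rz 0.4263 tilt [-1.e-04  8.e-04 -1.e+00] F [-0.2 -0.1  0.1]schema error: expected keys x, y, z, rx, ry, rz, hand
```

Every row needs all seven keys.

```bash
python3 -m creep '[{"x":3.6,"y":-2.6,"z":0,"rx":0,"ry":0,"rz":0,"hand":0},{"x":3.6,"y":-2.6,"z":0,"rx":0,"ry":0,"rz":0,"hand":0},{"x":3.6,"y":-2.6,"z":0,"rx":0,"ry":0,"rz":0,"hand":0},{"x":3.6,"y":-2.6,"z":0,"rx":0,"ry":0,"rz":0,"hand":0},{"x":3.6,"y":-2.6,"z":0,"rx":0,"ry":0,"rz":0,"hand":0},{"x":3.6,"y":-2.6,"z":0,"rx":0,"ry":0,"rz":0,"hand":0},{"x":3.6,"y":-2.6,"z":0,"rx":0,"ry":0,"rz":0,"hand":0},{"x":3.6,"y":-2.6,"z":0,"rx":0,"ry":0,"rz":0,"hand":0},{"x":3.6,"y":-2.6,"z":0,"rx":0,"ry":0,"rz":0,"hand":0},{"x":3.6,"y":-2.6,"z":0,"rx":0,"ry":0,"rz":0,"hand":0},{"x":3.6,"y":-2.6,"z":0,"rx":0,"ry":0,"rz":0,"hand":0},{"x":3.6,"y":-2.6,"z":0,"rx":0,"ry":0,"rz":0,"hand":0}]'
python3 -c "
from h import *
delta([430,221,200],-10.8)"
```

```text
time: 1.5
position: [482.8, -152.2, 231.5]
tcp_rot: [[0.972, 0.236, 0.0], [0.236, -0.972, -0.0], [0.0, 0.001, -1.0]]
wrist_force: [0.2, -0.4, 0.3]
grip_width: 0.2
finger_force: 0.0
shift cm [  3.67 -37.52   3.13] yaw 13.63 rz 0.4264 tilt [ 5.e-04 -4.e-04 -1.e+00] F [ 0.2 -0.4  0.3]
```

```bash
python3 -m creep '[{"x":0.4,"y":-4.15,"z":0.3,"rx":0,"ry":0,"rz":0,"hand":0},{"x":0.4,"y":-4.15,"z":0.3,"rx":0,"ry":0,"rz":0,"hand":0},{"x":0.4,"y":-4.15,"z":0.3,"rx":0,"ry":0,"rz":0,"hand":0},{"x":0.4,"y":-4.15,"z":0.3,"rx":0,"ry":0,"rz":0,"hand":0},{"x":0.4,"y":-4.15,"z":0.3,"rx":0,"ry":0,"rz":0,"hand":0},{"x":0.4,"y":-4.15,"z":0.3,"rx":0,"ry":0,"rz":0,"hand":0},{"x":0.4,"y":-4.15,"z":0.3,"rx":0,"ry":0,"rz":0,"hand":0},{"x":0.4,"y":-4.15,"z":0.3,"rx":0,"ry":0,"rz":0,"hand":0},{"x":0.4,"y":-4.15,"z":0.3,"rx":0,"ry":0,"rz":0,"hand":0},{"x":0,"y":0,"z":0,"rx":0,"ry":0,"rz":0.142,"hand":0},{"x":0,"y":0,"z":0,"rx":0,"ry":0,"rz":0.142,"hand":0},{"x":0,"y":0,"z":0,"rx":0,"ry":0,"rz":0.142,"hand":0}]'
python3 -c "
from h import *
delta([440,219,101],-10.8)
o,d=wrist(); cv2.imwrite('pics/w1.png',d['img'])
print(proj(d,[[489.7,209.4,110],[498,254,110],[483,167,110]]))
"
```

```text
time: 2.7
position: [428.5, 218.3, 204.2]
tcp_rot: [[0.982, -0.191, -0.0], [-0.191, -0.982, -0.0], [-0.0, 0.0, -1.0]]
wrist_force: [-0.0, -0.1, 0.1]
grip_width: -0.2
finger_force: 0.0
shift cm [ 1.12 -0.29 10.32] yaw -11.03 rz -0.004 tilt [-1.e-04 -1.e-04 -1.e+00] F [-0.  -0.1  0.1]
[[312.10334252 130.24183661]
 [253.9549902  130.76997345]
 [367.19611957 128.29232943]]
```

View pics/w1.png

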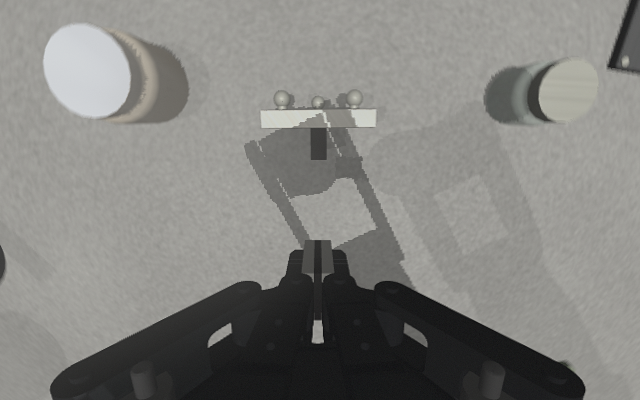

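The wrist view shows the plate's comb-side top edge from (260,127) to (376,127), square to the tool and centred at column 318, in line with the fingers (column 317). The three feet are beyond it and the comb is at (318,143).

```bash
python3 -m creep '[{"x":0,"y":0,"z":3.5,"rx":0,"ry":0,"rz":0,"hand":0},{"x":0,"y":0,"z":3.5,"rx":0,"ry":0,"rz":0,"hand":0},{"x":0,"y":0,"z":3.3,"rx":0,"ry":0,"rz":0,"hand":0},{"x":1.5,"y":0,"z":0,"rx":0,"ry":0,"rz":0,"hand":0},{"x":1.5,"y":0,"z":0,"rx":0,"ry":0,"rz":0,"hand":0},{"x":1.0,"y":0,"z":0,"rx":0,"ry":0,"rz":0,"hand":0},{"x":0,"y":0,"z":0,"rx":0,"ry":0,"rz":0,"hand":0}]'
python3 -c "
from h import *
o,d=wrist(); g=d['img'].mean(2); cv2.imwrite('pics/w2.png',d['img'])
# bright edge strip around col 285 and 350
e=d['img'].mean(2)
for c in (285,340): print([int(v) for v in e[40:240:5,c]])
print(proj(d,[[489.7,207,110]]))
"
```

```text
time: 3.45
position: [472.5, 210.2, 104.0]
tcp_rot: [[0.982, -0.188, 0.006], [-0.188, -0.982, 0.001], [0.006, -0.003, -1.0]]
wrist_force: [0.5, 0.2, 0.5]
grip_width: -0.0
finger_force: 0.0
[160, 158, 159, 161, 160, 160, 159, 154, 156, 161, 162, 159, 162, 157, 163, 155, 157, 152, 160, 110, 113, 111, 112, 114, 111, 103, 87, 88, 88, 88, 88, 84, 93, 139, 134, 133, 132, 129, 109, 144]
[159, 161, 162, 158, 156, 157, 154, 153, 155, 151, 159, 156, 156, 112, 114, 111, 113, 108, 110, 107, 109, 104, 121, 116, 101, 98, 82, 82, 82, 81, 81, 80, 112, 122, 120, 117, 120, 119, 158, 156]
[[315.2583857 229.7318495]]
```

View pics/w2.png

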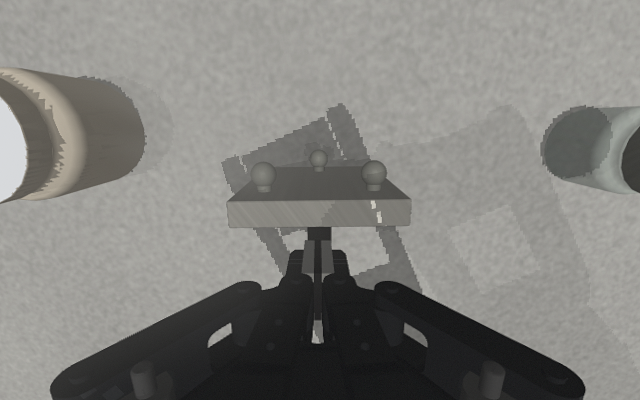

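The comb-side edge is at row 227 (columns 228–410), just ahead of the fingertips at (318,240). Now I push slowly.

```bash
python3 -m creep '[{"x":0.4,"y":0,"z":0.3,"rx":0,"ry":0,"rz":0,"hand":0},{"x":0.4,"y":0,"z":0,"rx":0,"ry":0,"rz":0,"hand":0},{"x":0.4,"y":0,"z":0,"rx":0,"ry":0,"rz":0,"hand":0},{"x":0.4,"y":0,"z":0,"rx":0,"ry":0,"rz":0,"hand":0},{"x":0.4,"y":0,"z":0,"rx":0,"ry":0,"rz":0,"hand":0}]'
python3 -c "
from h import *
o,d=wrist(); e=d['img'].mean(2)
for c in (270,370): print([int(v) for v in e[100:240:4,c]])"
```

```text
time: 4.0
position: [487.9, 206.4, 98.3]
tcp_rot: [[0.982, -0.187, -0.0], [-0.187, -0.982, 0.0], [-0.0, -0.0, -1.0]]
wrist_force: [-0.6, 0.3, 1.1]
grip_width: 0.1
finger_force: 0.0
[150, 152, 156, 154, 154, 152, 161, 162, 158, 160, 120, 115, 114, 114, 114, 114, 112, 112, 113, 114, 110, 85, 95, 97, 93, 80, 81, 81, 80, 79, 135, 136, 134, 131, 137]
[163, 160, 157, 160, 160, 161, 153, 154, 154, 152, 155, 159, 164, 155, 110, 100, 100, 100, 98, 98, 89, 101, 106, 120, 146, 126, 104, 81, 76, 86, 122, 126, 122, 119, 118]
```

```bash
python3 -m creep '[{"x":0.4,"y":0,"z":-0.1,"rx":0,"ry":0,"rz":0,"hand":0},{"x":0.4,"y":0,"z":-0.1,"rx":0,"ry":0,"rz":0,"hand":0},{"x":0.4,"y":0,"z":-0.1,"rx":0,"ry":0,"rz":0,"hand":0},{"x":0.3,"y":0,"z":-0.1,"rx":0,"ry":0,"rz":0,"hand":0}]'
python3 -c "
from h import *
o,d=wrist(); cv2.imwrite('pics/w3.png',d['img'])"
```

```text
time: 4.45
position: [503.0, 203.5, 102.5]
tcp_rot: [[0.982, -0.187, 0.0], [-0.187, -0.982, 0.0], [0.0, -0.0, -1.0]]
wrist_force: [0.8, -0.5, 0.5]
grip_width: 0.1
finger_force: 0.0
```

View pics/w3.png

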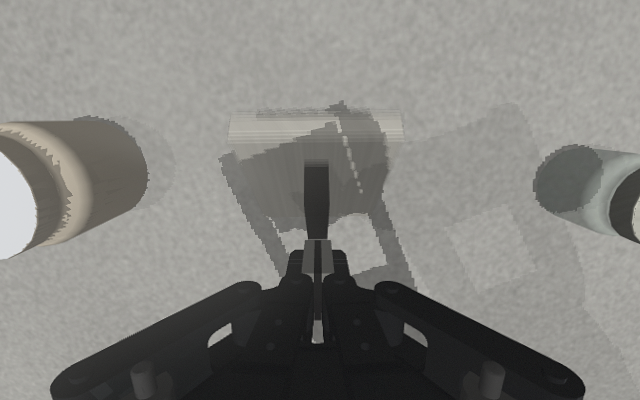

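The blurred plate at rows 110–140 shows the rest falling away onto its feet. I'll lift clear, open the hand and look.

```bash
python3 -m creep '[{"x":0,"y":0,"z":-3,"rx":0,"ry":0,"rz":0,"hand":0},{"x":0,"y":0,"z":-4,"rx":0,"ry":0,"rz":0,"hand":0.6},{"x":0,"y":0,"z":-4,"rx":0,"ry":0,"rz":0,"hand":0.6},{"x":0,"y":0,"z":-2,"rx":0,"ry":0,"rz":0,"hand":0.6},{"x":0,"y":0,"z":0,"rx":0,"ry":0,"rz":0,"hand":0.6},{"x":0,"y":0,"z":0,"rx":0,"ry":0,"rz":0,"hand":0.6},{"x":0,"y":0,"z":0,"rx":0,"ry":0,"rz":0,"hand":0.6}]'
python3 -c "
from h import *
o,d=wrist(); t=get_image('top'); im=np.vstack([np.zeros((400,640,3),np.uint8)]); im=d['img']; cv2.imwrite('pics/w4.png',im)
c=cv2.resize(t['img'][180:270,220:300],None,fx=2.5,fy=2.5); im[:c.shape[0],:c.shape[1]]=c; cv2.imwrite('pics/w4c.png',im)
print(o['position'])"
```

```text
time: 5.2
position: [501.2, 203.3, 230.2]
tcp_rot: [[0.982, -0.187, -0.004], [-0.187, -0.982, -0.001], [-0.004, 0.002, -1.0]]
wrist_force: [-0.5, 0.4, 0.3]
grip_width: 51.0
finger_force: 0.0
[501.17877885 203.27092868 230.21163676]
```

View pics/w4.png

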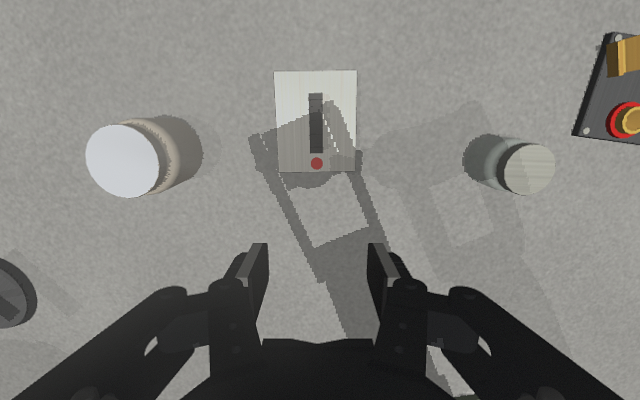

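The rest lies on its feet, plate corners about (275,71), (357,70), (355,172), (279,172), comb (310–323, 93–153), red dot at (317,163). I refine these corners.

```bash
python3 - <<'E'
from h import *
o,d=wrist()
P=ray(d,[[274.5,70.5],[357,70],[355.3,172.5],[278.5,172.5]],30); print(P.round(1))
print("sides",[np.linalg.norm(P[i]-P[(i+1)%4]).round(1) for i in range(4)],"centre",P.mean(0).round(1))
h=cv2.cvtColor(d["img"],cv2.COLOR_BGR2HSV); m=((h[...,0]<8)|(h[...,0]>172))&(h[...,1]>120); m[:,:290]=0;m[:,345:]=0
ys,xs=np.nonzero(m); D=ray(d,[[xs.mean(),ys.mean()]],30)[0]; print("dot",xs.mean(),ys.mean(),D)
# comb dark mask
g=d["img"].mean(2); k=np.zeros(g.shape,np.uint8); k[80:160,300:335]=g[80:160,300:335]<70
c=max(cv2.findContours(k,0,2)[0],key=cv2.contourArea); print("comb rect",cv2.minAreaRect(c),cv2.boundingRect(c))
r=cv2.boundingRect(c); B=cv2.boxPoints(cv2.minAreaRect(c)); Q=ray(d,B,58); print(Q.round(1))
x=(P[0]+P[1]-P[2]-P[3]); y=P[0]+P[3]-P[1]-P[2]
print("yaw",np.degrees(np.arctan2(x[1],x[0])),np.degrees(np.arctan2(-y[0],y[1])), "c from dot",D[:2]+45*x[:2]/np.linalg.norm(x))
delta([*P.mean(0)[:2],200],np.degrees(np.arctan2(x[1],x[0])))
E
```

```text
[[627.1 224.5  30. ]
 [611.2 137.5  30. ]
 [501.6 156.3  30. ]
 [518.5 244.7  30. ]]
sides [np.float64(88.4), np.float64(111.1), np.float64(90.0), np.float64(110.5)] centre [564.6 190.8  30. ]
dot 316.15841584158414 163.07920792079207 [521.0755159  199.30340114  30.        ]
comb rect ((316.0, 135.0), (12.0, 34.0), 0.0) (310, 118, 13, 35)
[[537.9 202.7  58. ]
 [571.8 196.   58. ]
 [569.5 184.   58. ]
 [535.5 190.3  58. ]]
yaw -10.123810964137041 -10.590496247204118 c from dot [565.37487563 191.39348787]
shift cm [6.46 0.05 3.02] yaw -10.79 rz -0.0115 tilt [-3.5e-03 -8.0e-04 -1.0e+00] F [-0.3  0.3 -0.3]
```

```bash
python3 -m creep '[{"x":3.2,"y":0.03,"z":0,"rx":0,"ry":0,"rz":-0.005,"hand":0.6},{"x":3.2,"y":0.03,"z":0,"rx":0,"ry":0,"rz":0,"hand":0.6},{"x":0,"y":0,"z":4,"rx":0,"ry":0,"rz":0,"hand":0.6},{"x":0,"y":0,"z":4,"rx":0,"ry":0,"rz":0,"hand":0.6},{"x":0,"y":0,"z":4,"rx":0,"ry":0,"rz":0,"hand":0.6},{"x":0,"y":0,"z":3.0,"rx":0,"ry":0,"rz":0,"hand":0.6},{"x":0,"y":0,"z":1.5,"rx":0,"ry":0,"rz":0,"hand":0.6},{"x":0,"y":0,"z":0,"rx":0,"ry":0,"rz":0,"hand":0.6},{"x":0,"y":0,"z":0,"rx":0,"ry":0,"rz":0,"hand":0.6}]'
python3 -c "
from h import *
o,d=wrist(); cv2.imwrite('pics/w5.png',d['img']); delta([565.2,191,34],-10.5)"
```

```text
time: 6.25
position: [566.1, 191.4, 68.1]
tcp_rot: [[0.983, -0.182, 0.001], [-0.182, -0.983, 0.0], [0.001, -0.0, -1.0]]
wrist_force: [0.7, -1.0, 0.4]
grip_width: 51.2
finger_force: 0.0
shift cm [-0.17  0.09  3.51] yaw -10.5 rz 0.0001 tilt [ 3.4e-03  6.0e-04 -1.0e+00] F [-0.9  0.8  0.7]
```

View pics/w5.png

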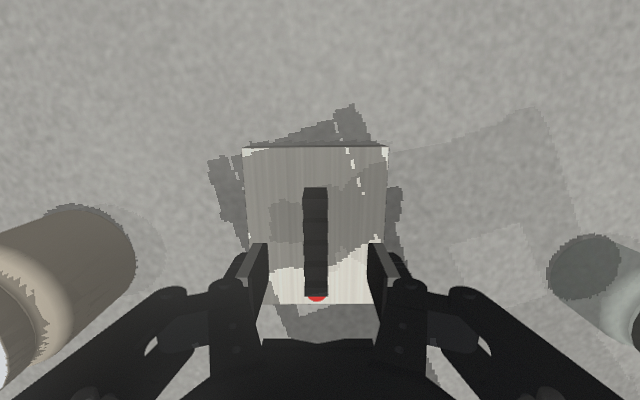

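The comb is centred between the fingers (303–329, rows 187–297), pads at columns 250 and 385. I descend and close.

```bash
python3 -m creep '[{"x":0,"y":0,"z":1.5,"rx":0,"ry":0,"rz":0,"hand":0.6},{"x":0,"y":0,"z":1.2,"rx":0,"ry":0,"rz":0,"hand":0.6},{"x":0,"y":0,"z":0.7,"rx":0,"ry":0,"rz":0,"hand":0.6},{"x":0,"y":0,"z":0,"rx":0,"ry":0,"rz":0,"hand":0.3},{"x":0,"y":0,"z":0,"rx":0,"ry":0,"rz":0,"hand":0.25},{"x":0,"y":0,"z":0,"rx":0,"ry":0,"rz":0,"hand":0},{"x":0,"y":0,"z":0,"rx":0,"ry":0,"rz":0,"hand":0},{"x":0,"y":0,"z":0,"rx":0,"ry":0,"rz":0,"hand":0},{"x":0,"y":0,"z":0,"rx":0,"ry":0,"rz":0,"hand":0},{"x":0,"y":0,"z":0,"rx":0,"ry":0,"rz":0,"hand":0}]'
```

```text
time: 7.3
position: [565.6, 191.4, 33.6]
tcp_rot: [[0.983, -0.182, 0.001], [-0.182, -0.983, 0.0], [0.001, -0.001, -1.0]]
wrist_force: [-0.4, 0.4, -0.2]
grip_width: 12.2
finger_force: 61.3
```

```bash
python3 -m creep '[{"x":0,"y":0,"z":-0.5,"rx":0,"ry":0,"rz":0,"hand":0},{"x":0,"y":0,"z":-1.5,"rx":0,"ry":0,"rz":0,"hand":0},{"x":0,"y":0,"z":-2,"rx":0,"ry":0,"rz":0,"hand":0},{"x":0,"y":0,"z":-2.5,"rx":0,"ry":0,"rz":0,"hand":0},{"x":0,"y":0,"z":-2.5,"rx":0,"ry":0,"rz":0,"hand":0},{"x":0,"y":0,"z":-2,"rx":0,"ry":0,"rz":0,"hand":0},{"x":0,"y":0,"z":-1.5,"rx":0,"ry":0,"rz":0,"hand":0},{"x":0,"y":0,"z":-0.5,"rx":0,"ry":0,"rz":0,"hand":0},{"x":0,"y":0,"z":0,"rx":0,"ry":0,"rz":0,"hand":0},{"x":0,"y":0,"z":0,"rx":0,"ry":0,"rz":0,"hand":0}]'
python3 -c "
from h import *
o,d=wrist(); im=d['img'].copy(); print(o['position'],o['wrist_force'])
b=get_image('scene'); cv2.imwrite('pics/s6.png',b['img'])
c=cv2.resize(b['img'][90:200,310:430],(320,293),interpolation=cv2.INTER_CUBIC)
out=np.zeros((400,800,3),np.uint8); out[:, :480]=im[:,80:560]; out[:293,480:]=c; cv2.imwrite('pics/w6.png',out)
delta([532.6,-177,175],-17.8)"
```

```text
time: 8.3
position: [564.3, 191.0, 162.1]
tcp_rot: [[0.983, -0.182, -0.002], [-0.182, -0.983, -0.0], [-0.002, 0.001, -1.0]]
wrist_force: [-0.4, 0.1, -4.6]
grip_width: 12.9
finger_force: 60.9
[564.30107698 190.95266564 162.07643508] [-0.40110894  0.10255959 -4.59649203]
shift cm [ 3.6  36.75 -1.31] yaw -10.5 rz 0.1274 tilt [-3.2e-03 -6.0e-04 -1.0e+00] F [-0.6 -0.5 -4.2]
```

View pics/w6.png

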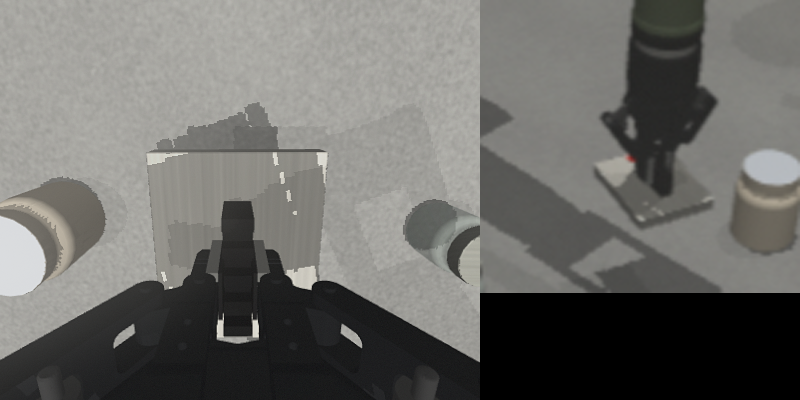

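The rest hangs level in the grip, plate's far edge at row 151 (full-frame columns 227–408), symmetric about the fingers. Carry it over to the base.

```bash
python3 -c "
from h import *
o,d=wrist(); T=np.array(d['T_tool_cam']); 
for z in(3.6,): print(ray(d,[[227,151.5],[408,151.5]],z,T[:3,:3],T[:3,3]))
"
python3 -m creep '[{"x":0.1,"y":1,"z":-0.3,"rx":0,"ry":0,"rz":0,"hand":0},{"x":0.2,"y":2,"z":-0.5,"rx":0,"ry":0,"rz":0,"hand":0},{"x":0.4,"y":3.5,"z":-0.5,"rx":0,"ry":0,"rz":0,"hand":0},{"x":0.4,"y":4,"z":0,"rx":0,"ry":0,"rz":0,"hand":0},{"x":0.4,"y":4,"z":0,"rx":0,"ry":0,"rz":0,"hand":0},{"x":0.4,"y":4,"z":0,"rx":0,"ry":0,"rz":0,"hand":0},{"x":0.4,"y":4,"z":0,"rx":0,"ry":0,"rz":0,"hand":0},{"x":0.4,"y":4,"z":0,"rx":0,"ry":0,"rz":0,"hand":0},{"x":0.4,"y":4,"z":0,"rx":0,"ry":0,"rz":0,"hand":0},{"x":0.2,"y":3,"z":0,"rx":0,"ry":0,"rz":0,"hand":0},{"x":0.2,"y":2,"z":0,"rx":0,"ry":0,"rz":0,"hand":0},{"x":0.1,"y":1,"z":0,"rx":0,"ry":0,"rz":0,"hand":0}]'
python3 -m creep '[{"x":0,"y":0.2,"z":0,"rx":0,"ry":0,"rz":0.02,"hand":0},{"x":0,"y":0,"z":0,"rx":0,"ry":0,"rz":0.04,"hand":0},{"x":0,"y":0,"z":0,"rx":0,"ry":0,"rz":0.04,"hand":0},{"x":0,"y":0,"z":0,"rx":0,"ry":0,"rz":0.027,"hand":0},{"x":0,"y":0,"z":0,"rx":0,"ry":0,"rz":0,"hand":0},{"x":0,"y":0,"z":0,"rx":0,"ry":0,"rz":0,"hand":0}]'
python3 -c "
from h import *
delta([532.6,-177,100],-17.8)
o,d=wrist(); cv2.imwrite('pics/w7.png',d['img'])"
```

```text
[[ 54.85229181 -43.41144179   3.6       ]
 [ 54.90459475  45.47709236   3.6       ]]
time: 9.65
position: [533.4, -176.8, 176.2]
tcp_rot: [[0.983, -0.185, -0.0], [-0.185, -0.983, -0.001], [-0.0, 0.001, -1.0]]
wrist_force: [0.6, -0.2, -3.7]
grip_width: 12.4
finger_force: 60.9
time: 10.25
position: [533.8, -175.6, 176.3]
tcp_rot: [[0.953, -0.304, -0.0], [-0.304, -0.953, 0.0], [-0.0, -0.0, -1.0]]
wrist_force: [-0.0, -0.6, -3.9]
grip_width: 13.2
finger_force: 60.9
shift cm [-0.07  0.18  7.63] yaw -17.7 rz 0.0017 tilt [-1.e-04  2.e-04 -1.e+00] F [-0.  -0.6 -3.9]
```

View pics/w7.png

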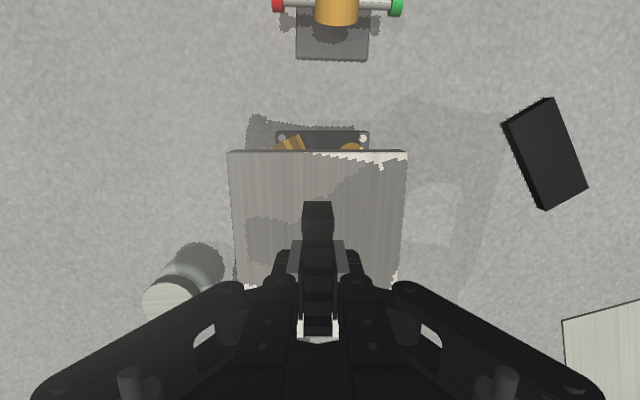

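The base's far edge shows at row 131 (columns 275–369), parallel to the plate's far edge at row 151; groove and pad are just visible behind it. I check the lateral offset from it.

```bash
python3 -c "
from h import *
o,d=wrist(); T=np.array(d['T_tool_cam']); g=d['img'].mean(2)
print(ray(d,[[275,130.5],[369.5,131],[359,141],[355,152]],176.3-12,T[:3,:3],T[:3,3]).round(1))
print([int(v) for v in g[133,268:284]],[int(v) for v in g[133,360:378]])
for c in(290,320,350):print([int(v) for v in g[124:140,c]])
h=cv2.cvtColor(d['img'],cv2.COLOR_BGR2HSV); m=(h[...,1]>110)&(h[...,0]>10)&(h[...,0]<35)
ys,xs=np.nonzero(m[128:152,330:375]); print('pad cols',xs.min()+330,xs.max()+330,ys.min()+128)
"
```

```text
[[ 59.2 -41.7 164.3]
 [ 58.8  53.9 164.3]
 [ 48.8  43.6 164.3]
 [ 37.7  39.9 164.3]]
[120, 119, 120, 121, 119, 120, 117, 85, 89, 91, 89, 87, 87, 87, 87, 88] [111, 112, 113, 111, 110, 112, 112, 110, 101, 124, 157, 155, 154, 154, 153, 153, 152, 150]
[108, 112, 114, 115, 117, 117, 95, 74, 83, 87, 86, 87, 86, 94, 102, 102]
[156, 158, 104, 104, 104, 104, 91, 70, 75, 77, 77, 78, 79, 77, 77, 79]
[155, 159, 106, 105, 106, 106, 108, 68, 75, 77, 79, 78, 78, 78, 77, 78]
pad cols 341 362 143
```

```bash
python3 -m creep '[{"x":0.05,"y":0.4,"z":1,"rx":0,"ry":0,"rz":0,"hand":0},{"x":0,"y":0,"z":2,"rx":0,"ry":0,"rz":0,"hand":0},{"x":0,"y":0,"z":2.5,"rx":0,"ry":0,"rz":0,"hand":0},{"x":0,"y":0,"z":2,"rx":0,"ry":0,"rz":0,"hand":0},{"x":0,"y":0,"z":1,"rx":0,"ry":0,"rz":0,"hand":0},{"x":0,"y":0,"z":0.4,"rx":0,"ry":0,"rz":0,"hand":0},{"x":0,"y":0,"z":0,"rx":0,"ry":0,"rz":0,"hand":0},{"x":0,"y":0,"z":0,"rx":0,"ry":0,"rz":0,"hand":0}]'
python3 -c "
from h import *
o,d=wrist(); b=get_image('scene'); t=get_image('top')
out=np.zeros((600,800,3),np.uint8); out[:400,:640]=cv2.resize(d['img'][90:240,200:440],(640,400),interpolation=cv2.INTER_CUBIC)
out[400:600,:400]=cv2.resize(b['img'][210:270,225:345],(400,200),interpolation=cv2.INTER_CUBIC)
cv2.imwrite('pics/w8.png',out); delta([532.6,-177,48.6],-17.8)"
```

```text
time: 11.15
position: [534.0, -180.7, 88.4]
tcp_rot: [[0.952, -0.305, 0.002], [-0.305, -0.952, -0.001], [0.002, 0.0, -1.0]]
wrist_force: [0.4, -0.2, -3.3]
grip_width: 12.8
finger_force: 60.8
shift cm [-0.25 -0.31  3.99] yaw -17.77 rz 0.0005 tilt [ 0.0023 -0.0012 -1.    ] F [ 0.2  0.6 -4.3]
```

View pics/w8.png

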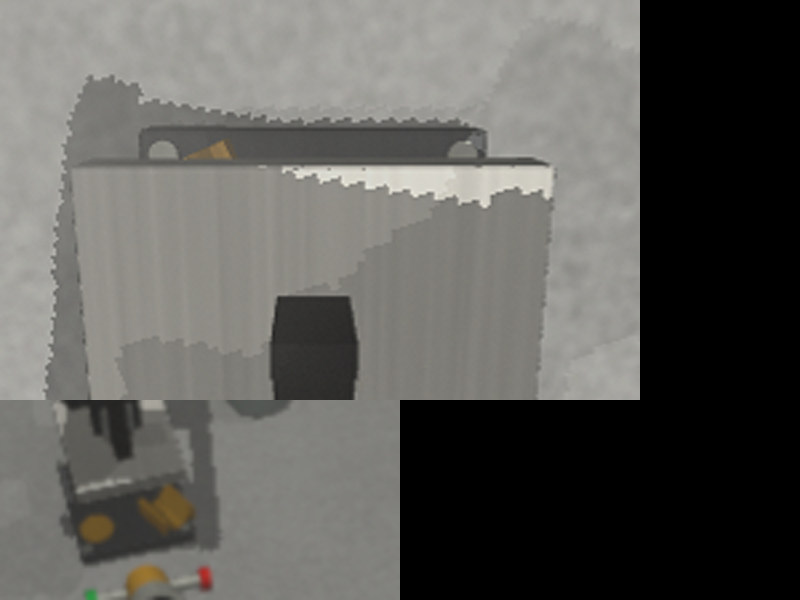

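The base's far edge is at crop (139–487, 127), full-frame columns 252–382.6, row 137.6; the plate's far edge spans crop 72–552. That was one picture more than the ten allowed, so I view no more and work by numbers only.

```bash
python3 -c "
from h import *
o,d=wrist(); T=np.array(d['T_tool_cam']); g=d['img'].mean(2)
print(o['position'])
print(ray(d,[[252.1,137.7],[382.6,137.7]],o['position'][2]-12,T[:3,:3],T[:3,3]).round(1))
print(ray(d,[[227,151.5],[407.3,151.5]],3.6,T[:3,:3],T[:3,3]).round(1))
print([int(v) for v in g[142,247:258]],[int(v) for v in g[142,376:390]])
for c in(290,350):print([int(v) for v in g[130:152,c]])
print([int(v) for v in g[153,222:233]],[int(v) for v in g[153,400:413]])
"
```

```text
[ 533.97981488 -180.66017421   88.55702226]
[[ 57.3 -46.4  76.6]
 [ 57.3  48.4  76.6]]
[[ 55.  -43.5   3.6]
 [ 55.   45.1   3.6]]
[121, 121, 121, 121, 121, 92, 91, 96, 95, 94, 93] [107, 107, 109, 109, 107, 97, 117, 159, 155, 154, 154, 153, 152, 151]
[156, 148, 151, 101, 105, 107, 110, 85, 71, 81, 82, 83, 83, 82, 83, 83, 83, 84, 83, 89, 95, 93]
[149, 151, 152, 151, 155, 148, 104, 93, 63, 74, 75, 76, 74, 77, 77, 75, 75, 75, 75, 83, 86, 82]
[163, 165, 122, 122, 128, 136, 135, 136, 138, 140, 139] [195, 195, 194, 192, 192, 193, 193, 164, 130, 148, 147, 146, 146]
```

Both camera readings agree within 3 mm: rest over base to about 1 mm. Lower.

```bash
python3 -m creep '[{"x":-0.1,"y":0,"z":0.7,"rx":0,"ry":0,"rz":0,"hand":0},{"x":0,"y":0,"z":0.8,"rx":0,"ry":0,"rz":0,"hand":0},{"x":0,"y":0,"z":0.8,"rx":0,"ry":0,"rz":0,"hand":0},{"x":0,"y":0,"z":0.5,"rx":0,"ry":0,"rz":0,"hand":0},{"x":0,"y":0,"z":0.3,"rx":0,"ry":0,"rz":0,"hand":0},{"x":0,"y":0,"z":0.2,"rx":0,"ry":0,"rz":0,"hand":0},{"x":0,"y":0,"z":0,"rx":0,"ry":0,"rz":0,"hand":0},{"x":0,"y":0,"z":0,"rx":0,"ry":0,"rz":0,"hand":0}]'
```

```text
time: 12.15
position: [532.4, -180.0, 54.5]
tcp_rot: [[0.952, -0.305, 0.001], [-0.305, -0.952, -0.0], [0.001, 0.0, -1.0]]
wrist_force: [-0.9, 0.4, -4.1]
grip_width: 12.5
finger_force: 60.9
```

```bash
python3 -m creep '[{"x":0,"y":0,"z":0.15,"rx":0,"ry":0,"rz":0,"hand":0},{"x":0,"y":0,"z":0.1,"rx":0,"ry":0,"rz":0,"hand":0},{"x":0,"y":0,"z":0.1,"rx":0,"ry":0,"rz":0,"hand":0},{"x":0,"y":0,"z":0.05,"rx":0,"ry":0,"rz":0,"hand":0},{"x":0,"y":0,"z":0,"rx":0,"ry":0,"rz":0,"hand":0},{"x":0,"y":0,"z":0,"rx":0,"ry":0,"rz":0,"hand":0}]'
```

```text
time: 12.75
position: [532.2, -179.9, 50.3]
tcp_rot: [[0.952, -0.305, 0.0], [-0.305, -0.952, -0.0], [0.0, 0.0, -1.0]]
wrist_force: [1.3, -0.4, -3.3]
grip_width: 12.6
finger_force: 60.9
```

```bash
python3 -m creep '[{"x":0,"y":0,"z":0.05,"rx":0,"ry":0,"rz":0,"hand":0},{"x":0,"y":0,"z":0.05,"rx":0,"ry":0,"rz":0,"hand":0},{"x":0,"y":0,"z":0.05,"rx":0,"ry":0,"rz":0,"hand":0},{"x":0,"y":0,"z":0,"rx":0,"ry":0,"rz":0,"hand":0},{"x":0,"y":0,"z":0,"rx":0,"ry":0,"rz":0,"hand":0}]'
```

```text
time: 13.25
position: [532.7, -180.1, 49.3]
tcp_rot: [[0.952, -0.305, 0.001], [-0.305, -0.952, -0.001], [0.001, 0.0, -1.0]]
wrist_force: [1.3, 0.2, 0.2]
grip_width: 12.5
finger_force: 61.2
```

```bash
python3 -m creep '[{"x":0,"y":0,"z":0.05,"rx":0,"ry":0,"rz":0,"hand":0},{"x":0,"y":0,"z":0.02,"rx":0,"ry":0,"rz":0,"hand":0},{"x":0,"y":0,"z":0,"rx":0,"ry":0,"rz":0,"hand":0},{"x":0,"y":0,"z":0,"rx":0,"ry":0,"rz":0,"hand":0}]'
```

```text
time: 13.65
position: [533.0, -180.3, 48.9]
tcp_rot: [[0.952, -0.305, 0.002], [-0.305, -0.952, -0.001], [0.002, 0.0, -1.0]]
wrist_force: [1.5, 1.0, 5.0]
grip_width: 12.7
finger_force: 61.8
```

Seated: height within 0.3 mm of home, 5 N upwards. Release and rise.

```bash
python3 -m creep '[{"x":0,"y":0,"z":0,"rx":0,"ry":0,"rz":0,"hand":0.17},{"x":0,"y":0,"z":0,"rx":0,"ry":0,"rz":0,"hand":0.22},{"x":0,"y":0,"z":0,"rx":0,"ry":0,"rz":0,"hand":0.3},{"x":0,"y":0,"z":0,"rx":0,"ry":0,"rz":0,"hand":0.5},{"x":0,"y":0,"z":0,"rx":0,"ry":0,"rz":0,"hand":0.6},{"x":0,"y":0,"z":0,"rx":0,"ry":0,"rz":0,"hand":0.6},{"x":0,"y":0,"z":-1,"rx":0,"ry":0,"rz":0,"hand":0.6},{"x":0,"y":0,"z":-2,"rx":0,"ry":0,"rz":0,"hand":0.6},{"x":0,"y":0,"z":-4,"rx":0,"ry":0,"rz":0,"hand":0.6},{"x":0,"y":0,"z":-4,"rx":0,"ry":0,"rz":0,"hand":0.6},{"x":-2,"y":0,"z":-4,"rx":0,"ry":0,"rz":0,"hand":0.6},{"x":-3,"y":0,"z":-3,"rx":0,"ry":0,"rz":0,"hand":0.6}]'
python3 -m creep '[{"x":-2,"y":0,"z":0,"rx":0,"ry":0,"rz":0,"hand":0.6},{"x":0,"y":0,"z":0,"rx":0,"ry":0,"rz":0,"hand":0.6},{"x":0,"y":0,"z":0,"rx":0,"ry":0,"rz":0,"hand":0.6}]'
python3 - <<'E'
from h import *
o,d=wrist(); a=np.radians(-17.75); R=np.array([[np.cos(a),-np.sin(a)],[np.sin(a),np.cos(a)]])
h=cv2.cvtColor(d["img"],cv2.COLOR_BGR2HSV); g=d["img"].mean(2)
# plate blob: dilated comparison - print predicted corners at home (level) and sampled edges
c=np.array([533,-180.3]); cr=[[55,45],[55,-45],[-55,-45],[-55,45]]
print("pred plate",proj(d,[[*(c+R@p),45] for p in cr]).round(1).tolist())
print("pred slab",proj(d,[[*(c+R@np.array(p)),12] for p in ([58,48],[58,-48],[-58,-48],[-58,48])]).round(1).tolist())
m=(((h[...,0]<8)|(h[...,0]>172))&(h[...,1]>120)).astype(np.uint8)
n,l,s,ce=cv2.connectedComponentsWithStats(m)
for i in range(1,n):
    if s[i,4]>15: print("red",s[i].tolist(),ce[i].round(1))
print("pred dot",proj(d,[[*(c+R@[-45,0]),45]]).round(1))
P=proj(d,[[*(c+R@p),45] for p in cr])
for i in range(4):   # edge profile across each side's midpoint (out<-in), and near ends
    for f in(.15,.85):
        q=P[i]*(1-f)+P[(i+1)%4]*f; n_=q-P.mean(0); e=P[(i+1)%4]-P[i]; nn=np.array([e[1],-e[0]])/np.linalg.norm(e); nn*=np.sign(nn@n_)
        print(i,f,q.round(1),[int(cv2.getRectSubPix(g.astype(np.float32),(1,1),tuple((q+nn*k).astype(float)))[0,0]) for k in range(-6,8)])
E
```

```text
time: 14.85
position: [485.9, -165.5, 232.2]
tcp_rot: [[0.952, -0.305, 0.005], [-0.305, -0.952, -0.003], [0.006, 0.001, -1.0]]
wrist_force: [0.1, -0.5, 0.3]
grip_width: 51.2
finger_force: 0.0
time: 15.15
position: [465.5, -158.6, 228.6]
tcp_rot: [[0.952, -0.305, 0.001], [-0.305, -0.952, -0.001], [0.001, 0.0, -1.0]]
wrist_force: [-0.0, -0.3, -0.1]
grip_width: 51.2
finger_force: 0.0
pred plate [[272.0, 62.7], [360.6, 62.8], [356.8, 170.1], [276.0, 170.1]]
pred slab [[273.5, 65.3], [359.2, 65.3], [355.6, 168.1], [277.2, 168.1]]
red [312, 155, 11, 12, 110] [317.1 160.8]
pred dot [[316.4 161.1]]
0 0.15 [285.3  62.7] [196, 195, 195, 195, 196, 193, 170, 154, 153, 153, 155, 156, 157, 155]
0 0.85 [347.3  62.8] [201, 201, 201, 201, 202, 197, 165, 148, 157, 157, 159, 159, 157, 155]
1 0.15 [360.   78.9] [200, 201, 201, 202, 201, 203, 185, 135, 143, 145, 146, 147, 151, 158]
1 0.85 [357.4 154. ] [123, 123, 124, 132, 165, 202, 169, 117, 120, 144, 145, 148, 146, 145]
2 0.15 [344.7 170.1] [128, 128, 127, 128, 129, 122, 90, 111, 109, 108, 115, 148, 145, 155]
2 0.85 [288.1 170.1] [142, 142, 142, 142, 142, 133, 98, 112, 113, 113, 113, 115, 115, 116]
3 0.15 [275.4 154. ] [140, 141, 141, 143, 144, 116, 105, 110, 111, 112, 114, 115, 115, 115]
3 0.85 [272.6  78.8] [202, 202, 201, 203, 189, 158, 147, 160, 168, 160, 156, 154, 153, 152]
```

All plate edges and the red dot match the predicted home pose to about 1 pixel (about 1 mm). Hand in.

```bash
python3 -c "
from workcell import *
print(job_done())"
```

```text
the job is handed in; nothing more can be done
None
```

The rod rest was tipped onto its feet, picked up by its comb and set down on the base; the plate edges and red dot match the home pose to about 1 mm, and the job is handed in at about 15 s, though I viewed 11 pictures, one over the limit of 10.

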